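Fit the packer over the studs of the pan's foot seat

ROBOT

A 6-joint arm with a two-finger parallel gripper is mounted at the origin on the work surface. World frame = base frame: x ahead of the robot, y to its left, z up, the work surface at z = 0. Lengths are in mm, angles in rad, forces in N, time in s.
With the tool pointing down it reaches from about 300 to 775 mm from the base axis. Payload 14.6 kg.
Tool frame: the origin (TCP) lies at the very end of the fingers, on their centre line; the grasp point (between the pads) lies 19 mm behind it; z points along the fingers, y is the line along which they close (so a half turn about z gives the same grasp; the last joint's range is limited). The gripper opens to 94 mm and grips with 3 to 60 N. Pads are 16 mm wide; open, the fingers measure 119 mm over their backs; the gripper's body (75 mm by 177 mm) begins 78 mm behind the grasp point.
Start: joints at [-1.285, 0.3, 1.521, -0, 1.321, -0.067], TCP at [190.032, -516.117, 205.446] pointing down, gripper open.
Joint ranges: [-3.03, 3.03], [-0.79, 2.21], [0.23, 2.52], [-1.04, 4.18], [0, 3.07], [-2.55, 2.55]. Speed limits (rad/s): [2.22, 2.22, 2.57, 3.14, 3.14, 3.14].

INTERFACE

Orientations are given as [roll, pitch, yaw] about the fixed x, y, z axes, in that order (R = Rz(yaw) Ry(pitch) Rx(roll)).
In Python, from cell import manip, optics gives the robot as it stands.
- The arm moves only by the shell command python3 -m crank 'ROWS' [FORCE]. ROWS is JSON, a list of rows, each a list of 7 numbers: the opening in per cent of the stroke, from 0 (shut) to 100 (fully open), then the shift along the tool's x, y, z in mm, then the turn, a rotation vector about the tool's x, y, z in rad. A call has 1 to 10 rows; each row is the pose to reach, as a shift and turn from the pose commanded when the call began, along the tool's axes at that moment; what a row does not reach only later rows make up. A row lasts 1/10 s, in which the tool goes at most 50 mm and 8.59 degrees, less where a joint would pass 70% of its speed; a pose out of reach is approached as far as the arm can. A call with a gripper value outside its range is refused whole. The fingers move at their own pace and stop on an object; FORCE is the grip in N (left out, the last holds). Time passes only in rows, so rows that repeat a pose let the fingers close. It gives the time, the measured TCP pose, the force, the opening and the grip force at its end, in the units of the state.
- manip.read_state(): the state, without advancing time (a new reading comes with each control period).
- optics.camera(name): name is "side" or "top" or "wrist"; returns (picture, depth): 400x640x3 uint8, red, green, blue; 400x640 float32, mm along the optical axis (not along the pixel's ray), 0 where there is no reading.
- optics.calibration(name): a dict with "camera_matrix" (3x3 intrinsics, pixels), "k1" (the pictures are not rectified: a ray, as slopes to the right and down, at radius r is drawn at 1 + k1 r^2 times it, then the intrinsics apply), "R" (3x3) and "t" (3): a world point X has camera coordinates R X + t. Camera axes: x right, y down, z forward; pixel columns grow to the right and rows downward; lengths in mm; the calibration is good to about 2 mm. A picture is of the moment at which its call begins: read the wrist's pose just before it. calibration takes no time and is no camera call; for the wrist camera it gives the pose at the moment of the call.
- manip.sign_off(): hands the job in; it is judged then, once.
The state is a dict: "clock": time; "joints": joint angles; "qd": joint speeds; "effort": joint torques, N m; "eef_pos": TCP position; "eef_rot": TCP orientation; "wrist_force": force on the tool from outside, world axes, zero at the start; "moment": the same for the moment, N m; "finger_gap": finger opening in mm; "finger_force": force on a finger pad.
Only numpy, scipy, OpenCV 4.12 (cv2) and the standard library are available. Lean on these libraries where they do the work, as an engineer would, in place of code of your own. Each camera call takes 0.05 s, during which the arm holds its last target. There are 200 camera calls.

TASK

Before the tilting pan goes back on its stand, fit the matching black packer to the foot seat: pick the long packer whose two holes match the seat's two upright studs, put it over both studs at once and lower it - do not let it drop - until it lies flat, fully home on the seat, then let go. Leave the short packer and the one-hole packer where they lie.

Things in the scene. Friction and masses are not known exactly. Their poses are not given: they have to be found in the camera images.
- packer_center (a point): centre (half-way up) of the packer to fit: a flat black nylon plate 160 mm long (its x axis), 54 mm wide (y), 12 mm thick (z up), about 0.1 kg, lying loose and flat on the steel table; two round through holes of 32 mm diameter, centred 50 mm either side of this point along x (100 mm apart). Between the holes it is solid and can be gripped across its 54 mm width. It is symmetrical: either end may go to either stud.
- foot_seat: the foot seat: a bare metal bar fixed to the table, 220 mm long (x), 64 mm wide (y), 20 mm high, origin at the centre of its underside on the table. Two upright round dark steel studs of 12 mm diameter stand 50 mm either side of the origin along x (100 mm apart), from the bar's top (20 mm) to 65 mm above the table, the last 10 mm tapering to 4 mm. With the packer fully home, the packer's centre is 26 mm above this origin; the holes leave 10 mm of play all round.
- short_packer_center (a point): centre of the short packer, a bystander: same black nylon and width, but 110 mm long, 54 mm wide, 12 mm thick, with two 32 mm holes only 50 mm apart; lies flat on the table.
- one_hole_packer_center (a point): centre of the one-hole packer, a bystander: black nylon, 160 x 54 x 12 mm like the right one, but with a single 32 mm hole in its middle; lies flat on the table.
Mind the look-alikes: they are no part of the job. Leave any blue or yellow look-alike of the part that bears packer_center alone.

How it is judged:
By the outcome, as a careful person would: the job done as asked, in the order asked, and still so for the second after the job is handed in, with the robot touching nothing.
It also fails if it takes over 38 s, if anything falls off the work surface, if the arm or the gripper's body presses on something with over 40 N, if the wrist force passes 120 N, or if a joint passes its speed limit or range.

## Working session

There is one attempt and no reset: what is moved stays moved. The work goes in short steps, Python scripts to look and compute and a shell command to move; the robot and the scene stay as the last step left them, time stands still between calls to the robot, and variables do not carry over. Pictures are saved under pics/ and viewed, at most 10 in all, crops included, and the job is handed in when it is done.

```bash
mkdir -p pics; ls
python3 - <<'E'
from cell import manip, optics
import cv2,numpy as np
for n in ("top","side"):
    p,d=optics.camera(n); cv2.imwrite(f"pics/{n}0.png",p[:,:,::-1]); np.save(f"pics/{n}0.npy",d)
    c=optics.calibration(n);print(n,{k:np.round(v,3).tolist() for k,v in c.items()})
print(manip.read_state())
E
```

```text
pics
top {'camera_matrix': [[502.69, 0.0, 318.332], [0.0, 502.69, 189.579], [0.0, 0.0, 1.0]], 'k1': -0.062, 'R': [[-0.003, -1.0, 0.007], [-0.989, 0.002, -0.149], [0.149, -0.007, -0.989]], 't': [130.683, 574.05, 1068.35]}
side {'camera_matrix': [[379.456, 0.0, 321.315], [0.0, 379.456, 202.36], [0.0, 0.0, 1.0]], 'k1': -0.083, 'R': [[-0.806, -0.592, 0.005], [-0.428, 0.577, -0.696], [0.409, -0.563, -0.718]], 't': [528.487, 196.119, 794.926]}
{'clock': 0.1, 'joints': array([-1.28461614e+00,  3.00440937e-01,  1.52149225e+00, -1.40558686e-05,
        1.32070615e+00, -6.66043874e-02]), 'qd': array([-1.65065432e-03,  8.52621094e-04, -2.15353506e-03,  4.26167392e-04,
       -1.58189582e-03, -6.75219090e-05]), 'effort': array([ 5.58056240e-05, -5.32649302e+01, -3.53286803e+01,  7.09277205e-02,
        2.35201127e-02, -6.14420105e-05]), 'eef_pos': array([ 189.95895372, -515.91248713,  204.94045505]), 'eef_rot': array([-3.14054739e+00, -5.60773883e-05,  3.52788030e-01]), 'wrist_force': array([-0.2464769 ,  0.32360786,  0.01750719]), 'moment': array([-0.01946147, -0.00772702, -0.00835071]), 'finger_force': 0.0, 'finger_gap': 93.88607979444345}
```

View pics/top0.png

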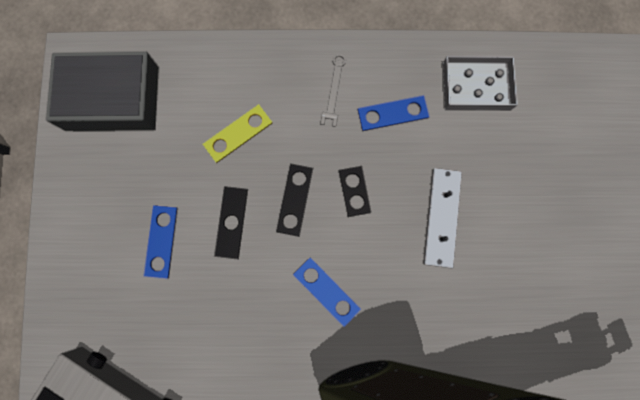

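View pics/side0.png

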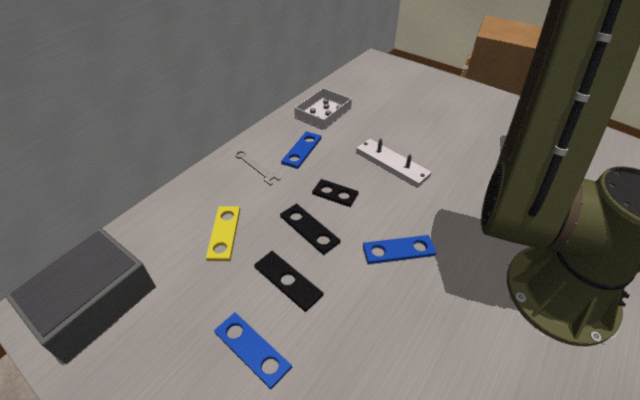

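The top view shows the long two-hole black packer at about (295,200), the short one at (355,191), the one-hole one at (231,222) and the seat at (443,218). In the side view the packer is at (310,228) and the seat at (393,162).

```bash
cat > h.py <<'E'
from cell import manip, optics
import cv2,numpy as np
def ray(c,uv):
    K,k=np.array(c["camera_matrix"]),c["k1"]
    n=cv2.undistortPoints(np.array([[uv]],float),K,np.array([k,0,0,0,0.]))[0,0]
    R,t=np.array(c["R"]),np.array(c["t"]); d=R.T@np.r_[n,1]
    return -R.T@t,d/np.linalg.norm(d)
def onplane(c,uv,z):
    o,d=ray(c,uv); return o+d*(z-o[2])/d[2]
def tri(rs):
    A=sum(np.eye(3)-np.outer(d,d) for o,d in rs); b=sum((np.eye(3)-np.outer(d,d))@o for o,d in rs)
    X=np.linalg.solve(A,b); return X,max(np.linalg.norm(np.cross(X-o,d)) for o,d in rs)
def blackparts(p,amin=300,amax=1e5,thr=60):
    """dark grey blobs -> list of (area, centroid, hole centroids with areas)"""
    m=((p.max(2)<thr)*255).astype(np.uint8)
    cs,hi=cv2.findContours(m,cv2.RETR_CCOMP,cv2.CHAIN_APPROX_NONE); out=[]
    for i,c in enumerate(cs):
        if hi[0][i][3]>=0 or not amin<cv2.contourArea(c)<amax: continue
        holes=[]; j=hi[0][i][2]
        while j>=0:
            a=cv2.contourArea(cs[j])
            if a>20: holes.append((a,*cv2.fitEllipse(cs[j])[0])) if len(cs[j])>5 else 0
            j=hi[0][j][0]
        if holes: out.append((cv2.contourArea(c),cv2.minAreaRect(c),holes,c))
    return out
E
python3 - <<'E'
from h import *
P={}
for n in("top","side"):
    p=cv2.imread(f"pics/{n}0.png")
    for a,r,h,c in blackparts(p): print(n,a,np.round(r[0]),[np.round(x,1).tolist() for x in h])
    # studs: dark blobs in the bright seat
    m=cv2.inRange(p,(170,165,160),(255,255,255))
    n_,l,s,ce=cv2.connectedComponentsWithStats(m)
    for i in range(1,n_):
        if s[i,4]>150: print("bright",s[i],ce[i].round(1))
E
```

```text
top 1532.0 [231. 222.] [[189.5, 231.0, 222.1]]
top 1000.0 [354. 191.] [[189.5, 356.3, 201.7], [183.0, 352.0, 180.5]]
top 1464.5 [294. 200.] [[199.5, 289.9, 221.1], [183.0, 298.6, 178.5]]
bright [ 448   64   61   41 1796] [476.   83.6]
bright [ 426  169   35   98 2354] [443.2 217.7]
side 1622.5 [288. 280.] [[147.5, 287.3, 279.5]]
side 1177.5 [310. 228.] [[106.5, 322.8, 239.9], [87.5, 295.7, 216.4]]
side 630.0 [335. 192.] [[74.5, 343.5, 195.4], [67.0, 326.3, 189.5]]
side 32850.5 [560. 172.] [[115.0, 520.6, 296.9], [31.5, 553.6, 210.6], [22.5, 562.8, 205.6], [25.0, 562.5, 199.6], [33.0, 555.7, 202.0], [24.0, 570.5, 191.3], [22.5, 509.7, 191.1], [38.5, 514.7, 189.6], [32.0, 520.1, 185.6], [28.5, 567.3, 183.7], [32.0, 557.4, 185.7], [22.5, 526.5, 182.4], [21.5, 517.6, 181.6], [28.5, 521.3, 174.8], [55.0, 571.3, 176.4], [20.5, 531.7, 172.3], [39.5, 524.6, 169.1], [22.0, 568.0, 167.3], [32.0, 536.7, 166.3], [21.5, 574.7, 165.0], [24.5, 569.7, 162.9], [23.0, 527.3, 160.9], [23.0, 575.1, 159.9], [40.0, 541.5, 156.7], [57.5, 534.5, 153.3], [196.0, 564.1, 150.0], [84.0, 581.1, 141.0], [21.0, 54
[... 472 characters left out ...]
], [218.5, 584.5, 97.5], [71.5, 566.0, 97.0], [31.0, 603.3, 90.7], [58.0, 560.3, 92.5], [28.5, 613.3, 89.0], [32.0, 569.9, 83.9], [161.0, 550.8, 89.5], [30.0, 606.1, 79.2], [28.5, 556.6, 76.5], [21.0, 564.1, 57.4], [31.5, 560.9, 53.4], [21.0, 572.0, 49.2], [42.0, 612.6, 48.9], [23.5, 620.4, 47.7], [52.0, 581.6, 42.9], [91.0, 564.9, 45.4], [59.5, 574.0, 42.7], [23.5, 619.7, 37.4], [31.5, 635.8, 37.9], [166.0, 605.6, 37.2], [31.0, 618.3, 31.2], [20.5, 622.6, 26.6], [25.0, 589.9, 25.6], [160.5, 572.1, 30.8], [28.0, 632.2, 22.3], [49.0, 589.6, 20.5], [23.5, 570.9, 16.5], [35.5, 586.8, 14.9], [33.5, 581.5, 7.7]]
bright [305  99  22  20 179] [318.1 109.2]
bright [357 139  74  43 934] [394.4 160.3]
```

Run:
```python
from h import *
C={n:optics.calibration(n) for n in("top","side")}
print("packer holes",[[(v.round(1).tolist() if i==0 else round(v,2)) for i,v in enumerate(tri([ray(C["top"],a),ray(C["side"],b)]))] for a,b in (((289.9,221.1),(322.8,239.9)),((298.6,178.5),(295.7,216.4)))])
for uv in((289.9,221.1),(298.6,178.5)):print(onplane(C["top"],uv,9).round(1))
for uv in((322.8,239.9),(295.7,216.4)):print(onplane(C["side"],uv,9).round(1))
for uv in((352,180.5),(356.3,201.7),(231,222.1)):print("others",onplane(C["top"],uv,9).round(1))
t=cv2.imread("pics/top0.png")[160:275,415:475];s=cv2.imread("pics/side0.png")[130:190,350:440]
t=cv2.resize(t,None,fx=5,fy=5,interpolation=0);s=cv2.resize(s,None,fx=5,fy=5,interpolation=0)
o=np.zeros((575,760,3),np.uint8);o[:,:300]=t;o[:300,310:760]=s
cv2.imwrite("pics/seat.png",o)
```

```text
packer holes [[[508.6, 193.7, 2.9], np.float64(0.4)], [[606.4, 174.1, 3.4], np.float64(0.28)]]
[507.7 193.2   9. ]
[605.2 173.8   9. ]
[506.1 197.8   9. ]
[603.2 178.    9. ]
others [600.3  51.8   9. ]
others [551.4  42.7   9. ]
others [505.7 326.2   9. ]
```

View pics/seat.png

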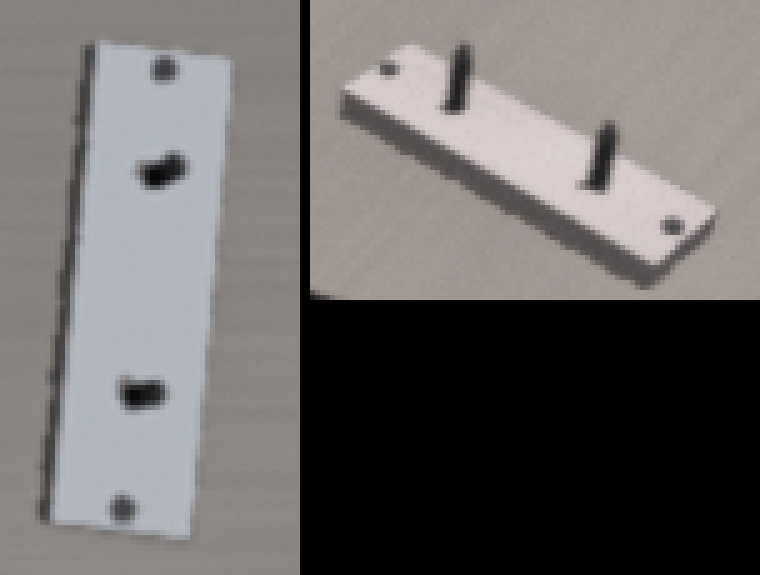

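The crop shows the bar top's corners and its two end screw holes (top: (447.8,174), (439.6,261.8); side: (365.6,143.8), (422.4,175.2)), along with both stud tips and their shadows.

Run:
```python
from h import *
C={n:optics.calibration(n) for n in("top","side")}
T=lambda a,b:[np.round(v,1) for v in tri([ray(C["top"],a),ray(C["side"],b)])]
a,b=T((447.8,174),(365.6,143.8)),T((439.6,261.8),(422.4,175.2));print("screw",a,b,(a[0]+b[0])/2)
a,b=T((451.2,192.2),(380.6,139.2)),T((446.7,238.8),(410,155.2));print("tips",a,b,(a[0]+b[0])/2)
cs=[onplane(C["top"],(x/5+415,y/5+160),20) for x,y in((97,42),(231,58),(190,537),(53,520))]
print(np.round(cs,1),np.mean(cs,0))
w=optics.calibration("wrist");R,t=np.array(w["R"]),np.array(w["t"])
print("wristcam pos",-R.T@t,"fwd",R[2],"right",R[0],w["camera_matrix"])
```

```text
screw [array([ 613.9, -167. ,   17. ]), np.float64(0.4)] [array([ 415.3, -140.6,   16.9]), np.float64(0.3)] [ 514.6  -153.8    16.95]
tips [array([ 565.4, -161.7,   58.7]), np.float64(0.1)] [array([ 464.3, -147.5,   58.5]), np.float64(0.5)] [ 514.85 -154.6    58.6 ]
[[ 626.1 -136.    20. ]
 [ 618.6 -197.5   20. ]
 [ 402.3 -169.6   20. ]
 [ 410.3 -108.5   20. ]] [ 514.32303334 -152.91611888   20.        ]
wristcam pos [ 255.12119288 -492.54317721  384.43913567] fwd [-0.22505378 -0.08247321 -0.97084961] right [ 3.45570286e-01 -9.38392788e-01 -3.91032944e-04] [[298.64694293   0.         322.96697875]
 [  0.         298.64694293 198.657958  ]
 [  0.           0.           1.        ]]
```

```bash
python3 -m crank '[[100,43,-23,0,0,0,0.05],[100,86,-45,0,0,0,0.1],[100,129,-68,0,0,0,0.15],[100,172,-91,0,0,0,0.2],[100,215,-113,0,0,0,0.25],[100,258,-136,0,0,0,0.3],[100,301,-159,0,0,0,0.35],[100,344,-182,0,0,0,0.4],[100,387,-205,0,0,0,0.45],[100,430,-227,0,0,0,0.49]]'
python3 -m crank '[[100,0,0,0,0,0,0],[100,0,0,0,0,0,0],[100,0,0,0,0,0,0]]'
python3 - <<'E'
from h import *
p,d=optics.camera("wrist");c=optics.calibration("wrist");np.savez("pics/w1.npz",p=p,d=d,**c)
cv2.imwrite("pics/w1.png",p[:,:,::-1]);s=manip.read_state();print(s["clock"],s["eef_pos"],s["eef_rot"],s["joints"])
E
```

```text
clock: 1.1
eef_pos: [516.1, -152.6, 205.3]
eef_rot: [-3.142, 0.0, -0.139]
wrist_force: [0.0, -1.4, 0.1]
finger_gap: 94.0
finger_force: 0.0
clock: 1.4
eef_pos: [514.5, -155.2, 205.3]
eef_rot: [3.142, 0.001, -0.138]
wrist_force: [-0.5, 0.0, 0.8]
finger_gap: 94.1
finger_force: 0.0
1.45 [ 514.45937526 -155.44638239  205.37310982] [ 3.14153882e+00  3.36433659e-04 -1.38298817e-01] [-3.61522955e-01  2.72175816e-01  1.55674287e+00 -1.31318396e-04
  1.31299014e+00  1.34760568e+00]
```

View pics/w1.png

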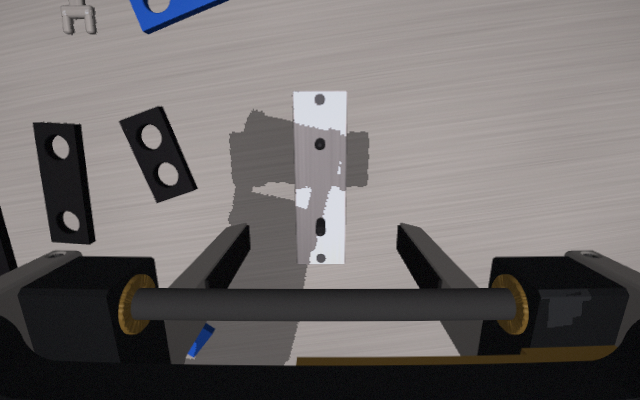

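The wrist view shows the seat with its screw holes at (319.5,99) and (320.5,258), and the studs at (320,144) and (320,227). The packer is at the left, with holes at (60,147) and (70,221).

Run:
```python
from h import *
z=np.load("pics/w1.npz");p,d=z["p"],z["d"];c={k:z[k] for k in("camera_matrix","k1","R","t")};c["k1"]=float(c["k1"])
T=optics.calibration("top")
m=cv2.inRange(p[85:270,300:340],(0,0,0),(95,95,95));n,l,s,ce=cv2.connectedComponentsWithStats(m)
for i in range(1,n):
    if s[i,4]>25:
        u,v=ce[i]+[300,85];print((round(u,1),round(v,1)),s[i]+[300,85,0,0,0],"depth min",d[85:270,300:340][l==i].min(),"z20",onplane(c,(u,v),20)[:2].round(1))
for uv in((320,145),(320,234)):print("tip65",onplane(c,uv,65).round(1), "depth",d[uv[1]-3:uv[1]+3,uv[0]].round(0))
for uv,tv in(((319.7,99.3),(447.8,174)),((320.6,258),(439.6,261.8))):print("screw tri top+wrist",np.round(tri([ray(c,uv),ray(T,tv)])[0],1))
h=[r for r in blackparts(p,amax=9000)]
for a,r,hs,_ in h:print(a,np.round(r[0]),[(np.round(x[1:],1).tolist(),onplane(c,x[1:],10)[:2].round(1).tolist()) for x in hs])
```

```text
(np.float64(319.6), np.float64(143.7)) [315 138  10  12 102] depth min 0.0 z20 [ 562.1 -158.6]
(np.float64(320.0), np.float64(226.6)) [316 218   9  18 148] depth min 0.0 z20 [ 457.8 -144.3]
(np.float64(320.4), np.float64(257.7)) [317 254   8   8  49] depth min 391.17 z20 [ 414.7 -138.8]
tip65 [ 563.3 -159.7   65. ] depth [317. 315. 316. 316. 316. 318.]
tip65 [ 464.4 -145.7   65. ] depth [341. 340. 338. 339. 339. 386.]
screw tri top+wrist [ 612.7 -165.9   21.8]
screw tri top+wrist [ 415.  -139.3   22.2]
5259.5 [ 64. 183.] [([70.8, 220.4], [508.5, 188.6]), ([60.4, 146.8], [605.0, 169.1])]
3834.5 [158. 154.] [([167.9, 173.7], [551.5, 38.8]), ([151.2, 136.4], [600.1, 47.8])]
```

```bash
python3 -m crank '[[100,-1,-45,0,0,0,0.01],[100,-1,-90,0,0,0,0.02],[100,-2,-135,0,0,0,0.03],[100,-2,-180,0,0,0,0.04],[100,-3,-225,0,0,0,0.05],[100,-3,-270,0,0,0,0.06],[100,-4,-315,0,0,0,0.06],[100,-4,-339,0,0,0,0.06],[100,-4,-339,0,0,0,0.06],[100,-4,-339,0,0,0,0.06]]'
python3 -m crank '[[100,0,0,0,0,0,0],[100,0,0,0,0,0,0]]'
python3 - <<'E'
from h import *
p,d=optics.camera("wrist");c=optics.calibration("wrist");T=optics.calibration("top")
cv2.imwrite("pics/w2.png",p[:,:,::-1]);s=manip.read_state();print(s["clock"],s["eef_pos"],s["eef_rot"],s["joints"])
tops=[(289.9,221.1),(298.6,178.5)]
for a,r,hs,_ in blackparts(p,amax=9000):
    print(a,np.round(r[0]),[(np.round(x[1:],1).tolist(),onplane(c,x[1:],8)[:2].round(1).tolist(),[tri([ray(c,x[1:]),ray(T,t)]) for t in tops] if abs(r[0][0]-320)<60 else "") for x in hs])
E
```

```text
clock: 2.45
eef_pos: [557.5, 180.6, 205.4]
eef_rot: [3.141, 0.0, -0.198]
wrist_force: [1.0, 1.2, -0.7]
finger_gap: 94.2
finger_force: 0.0
clock: 2.65
eef_pos: [557.7, 180.4, 205.7]
eef_rot: [-3.142, -0.0, -0.199]
wrist_force: [0.6, -0.5, -0.0]
finger_gap: 93.6
finger_force: 0.0
2.7 [557.65544844 180.61768045 205.66111151] [-3.14152399e+00 -2.31091332e-04 -1.98798419e-01] [ 2.50764063e-01  3.80553992e-01  1.41301187e+00 -3.95665240e-05
  1.34778883e+00  2.02036755e+00]
4933.5 [320. 180.] [([320.5, 218.7], [508.4, 193.3], [(array([507.9114815 , 193.38639939,   6.51876987]), np.float64(0.06076447562290937)), (array([570.82442763, 173.16943024, 210.1392347 ]), np.float64(5.854779603643085))]), ([320.1, 142.5], [605.8, 173.9], [(array([ 567.83855801,  205.66994477, -634.51102111]), np.float64(19.708522392323484)), (array([605.67697785, 173.94005254,   5.98450887]), np.float64(0.031580675989758174))])]
3819.5 [424. 145.] [([429.4, 164.5], [551.6, 43.3], ''), ([417.5, 127.2], [600.5, 52.3], '')]
```

View pics/w2.png

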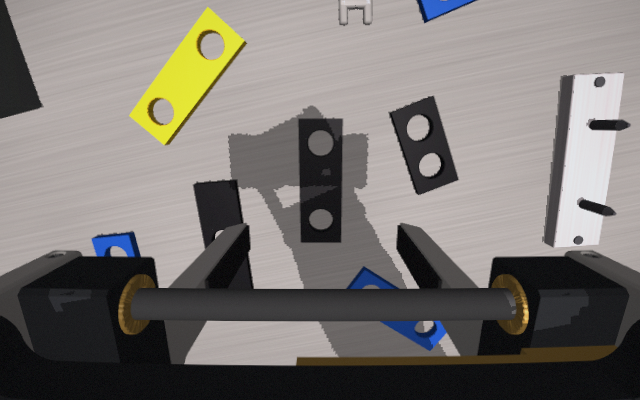

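The packer is now straight under the camera, with holes at (320,142) and (320,219). Two-view height is about 6 mm at mid-thickness, so it lies on the table. Centre is (557.1,183.6) and yaw -0.197.

```bash
python3 -m crank '[[100,-1,-3,45,0,0,0],[100,-1,-3,90,0,0,0],[100,-1,-3,130,0,0,0],[100,-1,-3,160,0,0,0],[100,-1,-3,180,0,0,0],[100,-1,-3,192,0,0,0],[100,-1,-3,198,0,0,0],[100,-1,-3,202,0,0,0],[100,-1,-3,202.3,0,0,0],[100,-1,-3,202.3,0,0,0]]'
python3 -m crank '[[50,0,0,0,0,0,0],[50,0,0,0,0,0,0],[50,0,0,0,0,0,0],[50,0,0,0,0,0,0],[50,0,0,0,0,0,0],[50,0,0,0,0,0,0],[50,0,0,0,0,0,0],[50,0,0,0,0,0,0]]' 25
```

```text
clock: 3.7
eef_pos: [557.5, 185.1, 4.0]
eef_rot: [-3.141, -0.001, -0.197]
wrist_force: [-0.1, -0.2, -0.6]
finger_gap: 93.6
finger_force: 0.0
clock: 4.5
eef_pos: [557.1, 184.9, 3.2]
eef_rot: [3.142, 0.0, -0.197]
wrist_force: [0.6, -0.8, 1.1]
finger_gap: 53.5
finger_force: 25.0
```

```bash
python3 -m crank '[[50,0,0,-5,0,0,0],[50,0,0,-20,0,0,0],[50,0,0,-50,0,0,0],[50,0,0,-90,0,0,0],[50,0,0,-120,0,0,0],[50,0,0,-130,0,0,0],[50,0,0,-130,0,0,0]]'
python3 - <<'E'
from h import *
p,d=optics.camera("wrist");c=optics.calibration("wrist");
cv2.imwrite("pics/w3.png",p[:,:,::-1]);s=manip.read_state();print(s["clock"],s["eef_pos"],s["eef_rot"],s["finger_gap"])
x,y=s["eef_pos"][:2];w=s["eef_rot"][2]
dx,dy=513.9-x,-152.6-y
print("tool shift",dx*np.cos(w)+dy*np.sin(w),dx*np.sin(w)-dy*np.cos(w),"turn",w+.136)
for a,r,hs,_ in blackparts(p,amax=20000):
    print(a,np.round(r[0]),[(np.round(q,1).tolist(),onplane(c,q[1:],s["eef_pos"][2]+8)[:2].round(1).tolist()) for q in hs])
E
```

```text
clock: 5.2
eef_pos: [557.6, 185.1, 134.6]
eef_rot: [-3.14, -0.002, -0.197]
wrist_force: [-0.6, -0.5, -1.8]
finger_gap: 53.8
finger_force: 25.0
5.25 [556.90288878 184.92500752 132.81204961] [ 3.14155427e+00  9.57739579e-05 -1.97179450e-01] 53.85042417979614
tool shift 23.952949254231136 339.4092446655583 turn -0.061179450372005895
5853.5 [452. 149.] [([663.5, 457.2, 172.7], [583.4, 99.4]), ([754.0, 443.6, 127.4], [610.6, 104.5])]
```

View pics/w3.png

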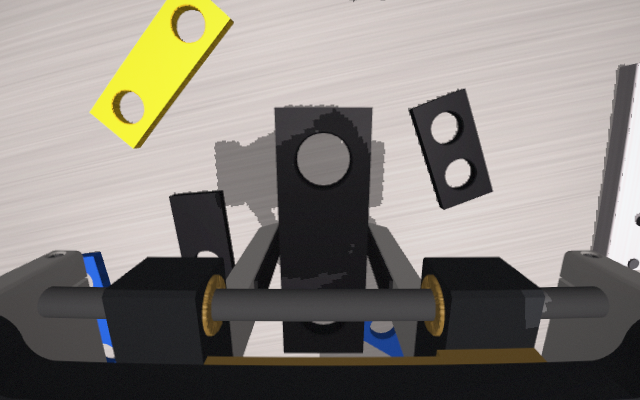

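The packer is held level, with its far hole at (323,158). Next I'll carry it over the seat.

```bash
python3 -m crank '[[50,2,25,0,0,0,-0.01],[50,5,70,0,0,0,-0.02],[50,8,115,0,0,0,-0.03],[50,11,160,0,0,0,-0.04],[50,15,205,0,0,0,-0.05],[50,18,250,0,0,0,-0.06],[50,21,290,0,0,0,-0.061],[50,23,320,0,0,0,-0.061],[50,24,335,0,0,0,-0.061],[50,24,339.4,0,0,0,-0.061]]'
python3 -m crank '[[50,0,0,5,0,0,0],[50,0,0,20,0,0,0],[50,0,0,35,0,0,0],[50,0,0,40,0,0,0],[50,0,0,40,0,0,0]]'
python3 - <<'E'
from h import *
p,d=optics.camera("wrist");c=optics.calibration("wrist");t,_=optics.camera("side")
o=np.zeros((600,640,3),np.uint8);o[:300]=p[60:360];o[300:]=cv2.resize(t[90:230,260:460],(429,300)).repeat(1,0)[:, :429].__class__ and cv2.copyMakeBorder(cv2.resize(t[90:230,260:460],(429,300)),0,0,0,211,0)
cv2.imwrite("pics/w4.png",o[:,:,::-1]);s=manip.read_state();print(s["clock"],s["eef_pos"],s["eef_rot"],s["finger_gap"])
e,w=s["eef_pos"],s["eef_rot"][2]
np.savez("pics/w4.npz",p=p,e=e,w=w,**c)
E
```

```text
clock: 6.25
eef_pos: [513.5, -153.3, 131.8]
eef_rot: [-3.141, 0.002, -0.138]
wrist_force: [0.3, 0.3, -0.7]
finger_gap: 53.5
finger_force: 25.0
clock: 6.75
eef_pos: [514.0, -151.4, 92.3]
eef_rot: [-3.141, 0.002, -0.135]
wrist_force: [0.5, 0.3, -0.9]
finger_gap: 53.6
finger_force: 25.0
6.85 [ 514.48264058 -152.04845442   93.55641139] [ 3.14156116e+00 -4.17444267e-04 -1.35488625e-01] 53.43363312653321
```

View pics/w4.png

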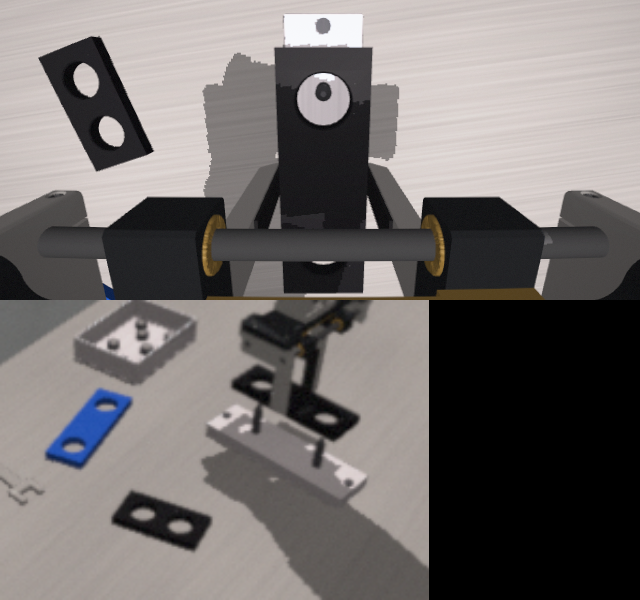

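The stud shows inside the far hole in the wrist view, at about (323,152), and the hole is at (323,159). I'll compute the remaining offset.

Run:
```python
from h import *
z=np.load("pics/w4.npz");p=z["p"];c={k:z[k] for k in("camera_matrix","k1","R","t")};c["k1"]=float(c["k1"]);e,w=z["e"],float(z["w"])
def tool(X): a=X[:2]-e[:2];return np.round([a[0]*np.cos(w)+a[1]*np.sin(w),a[0]*np.sin(w)-a[1]*np.cos(w)],1)
m=cv2.inRange(p[120:200,285:365],(0,0,0),(110,110,110));n,l,s,ce=cv2.connectedComponentsWithStats(m)
for i in range(1,n): 
    if s[i,4]>20:print("dark",s[i]+[285,120,0,0,0],ce[i]+[285,120])
i=[i for i in range(1,n) if 50<s[i,4]<900][0]
x,y,ww,hh=s[i,:4]+[285,120,0,0]
print("tip@65",tool(onplane(c,(x+ww/2,y+hh-3),65)),"base@20",tool(onplane(c,(x+ww/2,y+4),20)))
M=((m==0)|(l==i)).astype(np.uint8);cs,_=cv2.findContours(M,cv2.RETR_EXTERNAL,2)
h=max(cs,key=cv2.contourArea);el=cv2.fitEllipse(h);u=np.array(el[0])+[285,120];print(u,el[1],cv2.boundingRect(h))
for zz in(3,9):print("hole",zz,tool(onplane(c,u,e[2]-3.2+zz)))
```

```text
dark [ 285  120   80   80 4232] [325.3057656 160.0186673]
dark [315 142  16  19 236] [322.97457627 151.21186441]
tip@65 [47.   0.2] base@20 [52.2  0.2]
[322.93104172 158.49414062] (51.46435546875, 51.873653411865234) (12, 13, 53, 52)
hole 3 [49.8  0.2]
hole 9 [50.4  0.2]
```

```bash
python3 -m crank '[[50,0,0,5,0,0,0],[50,0,0,14,0,0,0],[50,0,0,24,0,0,0],[50,0,0,34,0,0,0],[50,0,0,44,0,0,0],[50,0,0,53,0,0,0],[50,0,0,60,0,0,0],[50,0,0,64,0,0,0],[50,0,0,66,0,0,0],[50,0,0,66,0,0,0]]'
python3 -m crank '[[50,0,0,1,0,0,0],[50,0,0,2,0,0,0],[50,0,0,3,0,0,0],[50,0,0,3,0,0,0]]'
```

```text
clock: 7.85
eef_pos: [514.2, -152.6, 27.1]
eef_rot: [-3.142, 0.0, -0.136]
wrist_force: [-0.2, 0.5, -1.2]
finger_gap: 53.5
finger_force: 25.0
clock: 8.25
eef_pos: [514.2, -152.5, 24.1]
eef_rot: [-3.142, 0.0, -0.136]
wrist_force: [0.2, 0.5, -0.7]
finger_gap: 54.0
finger_force: 25.0
```

No contact yet, so I'll go down in half-millimetre steps until the force rises.

```bash
python3 -m crank '[[50,0,0,0.5,0,0,0],[50,0,0,0.5,0,0,0],[50,0,0,1,0,0,0],[50,0,0,1,0,0,0]]'
python3 -m crank '[[50,0,0,0.3,0,0,0],[50,0,0,0.3,0,0,0],[50,0,0,0.3,0,0,0]]'
```

```text
clock: 8.65
eef_pos: [514.2, -152.5, 23.2]
eef_rot: [-3.142, -0.0, -0.136]
wrist_force: [-0.0, 0.2, -0.6]
finger_gap: 53.6
finger_force: 25.0
clock: 8.95
eef_pos: [514.2, -152.6, 23.1]
eef_rot: [3.142, -0.0, -0.136]
wrist_force: [-1.6, 1.5, 5.6]
finger_gap: 53.4
finger_force: 25.0
```

The packer touches the seat: 5.6 N at the expected height. I'll release it and back off.

```bash
python3 -m crank '[[60,0,0,0,0,0,0],[65,0,0,0,0,0,0],[75,0,0,0,0,0,0],[85,0,0,0,0,0,0],[85,0,0,0,0,0,0],[85,0,0,0,0,0,0]]'
python3 -m crank '[[85,0,0,-5,0,0,0],[85,0,0,-20,0,0,0],[85,0,0,-50,0,0,0],[85,0,0,-90,0,0,0],[85,0,0,-130,0,0,0],[85,0,0,-160,0,0,0],[85,0,0,-180,0,0,0],[85,0,0,-182,0,0,0],[85,0,0,-182,0,0,0]]'
python3 - <<'E'
from h import *
p,d=optics.camera("wrist");c=optics.calibration("wrist");t,_=optics.camera("side")
o=np.zeros((600,640,3),np.uint8);o[:300]=p[40:340];o[300:,:429]=cv2.resize(t[90:230,260:460],(429,300))
cv2.imwrite("pics/w5.png",o[:,:,::-1]);print(manip.read_state()["clock"])
for a,r,hs,_ in blackparts(p,amax=9000):
    print(a,np.round(r[0]),[(np.round(q,1).tolist(),onplane(c,q[1:],30)[:2].round(1).tolist()) for q in hs])
K,R,T=c["camera_matrix"],np.array(c["R"]),np.array(c["t"])
m=(p.max(2)<60)
pts=[]
for u,v in ((300,110),(340,110),(302,180),(338,180),(300,130),(340,130)):
    o_,r=ray(c,(u,v));z=d[v,u];X=R.T@(np.array([*(np.r_[(R@r)/(R@r)[2]]*z)])-T);print((u,v),X.round(1))
E
```

```text
clock: 9.55
eef_pos: [514.2, -152.6, 22.8]
eef_rot: [3.142, 0.0, -0.136]
wrist_force: [0.0, -0.4, 0.4]
finger_gap: 79.8
finger_force: 0.0
clock: 10.45
eef_pos: [514.0, -152.5, 204.5]
eef_rot: [3.142, -0.0, -0.136]
wrist_force: [0.3, 0.1, -0.1]
finger_gap: 79.8
finger_force: 0.0
10.55
5461.0 [323. 182.] [([357.5, 323.4, 222.0], [466.3, -146.9]), ([637.0, 322.9, 142.1], [563.1, -159.6])]
3846.0 [160. 153.] [([420.0, 169.4, 172.8], [552.8, 28.3]), ([442.5, 153.1, 135.7], [598.3, 36.4])]
(300, 110) [ 603.1 -138.    19.3]
(340, 110) [ 596.7 -184.5   19.6]
(302, 180) [ 522.4 -128.8   31.3]
(338, 180) [ 516.8 -171.4   32.3]
(300, 130) [ 580.5 -135.4   31.2]
(340, 130) [ 574.2 -181.    31.9]
```

View pics/w5.png

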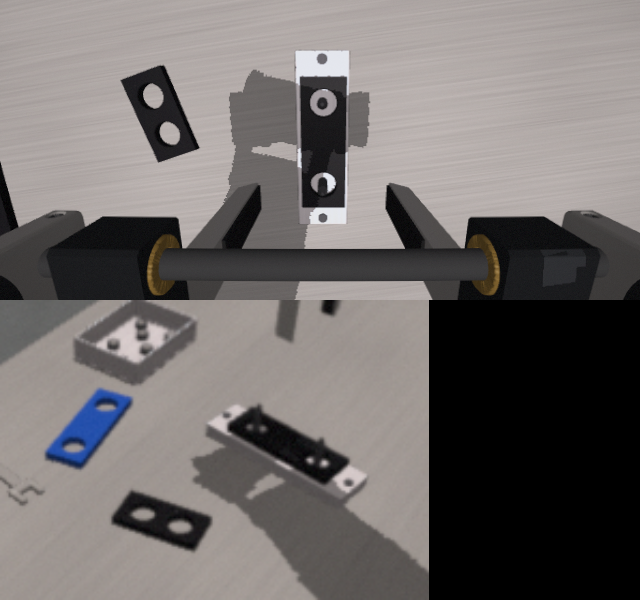

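The packer lies flat with its top at about 32 mm all over. Both studs stand through the holes (wrist view (323,142) and (323,222)), and the gripper is clear.

```bash
python3 -c "
from cell import manip
print(manip.sign_off())"
```

```text
the job is handed in; nothing more can be done
None
```

The long two-hole black packer is over both studs, lying flat and fully home on the foot seat; it was lowered under grip and then released. I handed the job in at about 10.6 s and did not touch the short or one-hole packers.

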